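Fetch the heel template from the pattern box

ROBOT

A 6-joint arm with a two-finger parallel gripper is mounted at the origin on the work surface. World frame = base frame: x ahead of the robot, y to its left, z up, the work surface at z = 0. Lengths are in mm, angles in rad, forces in N, time in s.
With the tool pointing down it reaches from about 400 to 925 mm from the base axis. Payload 12.5 kg.
Tool frame: the origin (TCP) lies at the very end of the fingers, on their centre line; the grasp point (between the pads) lies env.grip_point_offset behind it (env.grip_point_offset is the distance from the TCP to the grasp point, in mm); y points along the fingers, z is the direction in which the jaws open and shut, and the axes are right-handed (so a half turn about y gives the same grasp; the last joint's range is limited). The gripper opens to 95 mm and grips with 3 to 60 N. Pads are 20 mm wide; open, the fingers measure 119 mm over their backs; the gripper's body (75 mm by 180 mm) begins 59 mm behind the grasp point.
Start: joints at [1.184, 0.491, 1.559, -0, 1.092, -0.106], TCP at [173.185, 600.544, 214.661] pointing down, gripper open.
Joint ranges: [-3.1, 3.1], [-0.84, 2.19], [0.05, 2.79], [-1.13, 4.28], [0.06, 2.93], [-2.69, 2.69]. Speed limits (rad/s): [2.22, 2.22, 2.79, 3.14, 3.14, 3.14].

INTERFACE

Orientations are given as [roll, pitch, yaw] about the fixed x, y, z axes, in that order (R = Rz(yaw) Ry(pitch) Rx(roll)).
In Python, from cell import readout, read_camera, env, nets gives the robot as it stands.
- The arm moves only by the tool apply_moves, never from a script. Its argument "increments" is a list of rows, each a list of 3 entries, a list of its own where there are three numbers: the shift along the tool's x, y, z in cm, then the turn, a rotation vector about the tool's x, y, z in degrees, then the finger opening in cm, from 0 to 9.51. A call has exactly 5 rows; each row shifts and turns the pose as measured when the row begins, along the tool's axes as they then stand; what a row does not reach is not made up. A row lasts 1/8 s, in which the tool goes at most 62.5 mm and 10.7 degrees, less where a joint would pass 70% of its speed; a pose out of reach is approached as far as the arm can. A call with a gripper value outside its range is refused whole. The fingers move at their own pace and stop on an object; the grip force is fixed at half the most. Time passes only in rows, so rows that do not move let the fingers close, or fill a call up. It gives the time, the measured TCP pose, the force and the opening at its end, in the units of the state.
- readout.state(): the state, without advancing time (a new reading comes with each control period).
- read_camera(name): name is "side" or "top" or "wrist"; returns a dict with "img" (400x640x3 uint8, red, green, blue), "vfov" (degrees; the focal length in pixels is half the picture's height over the tangent of half this angle, whatever the lens; pixels are square), "cx", "cy" (the principal point, pixels), "rvec" (rotation vector, rad) and "tvec" (3), from world to camera coordinates, as OpenCV has them; the wrist camera has in their place "mount" (4x4, takes a point from camera to tool coordinates, whose origin is the TCP and whose axes are the tool frame's). Camera axes: x right, y down, z forward; pixel columns grow to the right and rows downward; lengths in mm; the calibration is good to about 2 mm. A picture is of the moment at which its call begins: read the wrist's pose just before it. There is no depth.
- env.job_done(): hands the job in, once; it reports no verdict.
Trained networks look in a picture, given as the dict that the camera call returned (one of the last four; its "shot" number tells which), for a name from the list of things; names that differ only in an ending like _2 or _b are one class to them, and where a whole thing is asked for, a point or a joint stands for the part that bears it (a point fixed in the world has none). Each returns a list of dicts, best first, with "confidence" (0 to 1); they miss things now and then, are a little off and sometimes report something else, mostly with a low value. They report only what shows in the picture. A call takes as long as a camera call. They do not tell look-alikes from the thing itself.
- nets.look_for(picture, thing): "point" ([x, y, z] in mm, in the coordinates of the camera as it stood for that picture, good to about 4 mm: the middle of the surface that is visible of it).
- nets.mark_of(picture, thing): "point" ([x, y, z] in mm, in the coordinates of the camera as it stood for that picture, good to about 4 mm: a listed point, or the origin of a listed thing).
The state is a dict: "t": time; "joints": joint angles; "qvel": joint speeds; "tau": joint torques, N m; "eef_pos": TCP position; "tcp_rot": TCP orientation; "ft_force": force on the tool from outside, world axes, zero at the start; "moment": the same for the moment, N m; "opening": opening from 0.0 (shut) to 1.0 (fully open).
Only numpy, scipy, OpenCV 4.12 (cv2) and the standard library are available. Lean on these libraries where they do the work, as an engineer would, in place of code of your own. Each camera call takes 0.05 s, during which the arm holds its last target. There are 200 camera calls.

TASK

The bench weight is holding down the flap of the wooden pattern box: pick it up, hang it by its eye on the peg of the stand and let go, then raise the flap all the way by its pull bar so that it stays open. Two aluminium template plates stand on edge inside; draw out the short, round-topped heel plate only, leaving the long plate in its slot, and finish holding the heel plate in the gripper, upright and still, over the middle of the white paper sheet and roughly 100 mm above it, touching nothing else. Leave the other things on the bench as they are.

Things in the scene. Friction and masses are not known exactly. Their poses are not given: they have to be found in the camera images.
- box: Plywood pattern box fixed on the left or right of the bench, 160 (x) x 170 (y) x 74 high, walls and floor 5 thick, open-topped under the flap. Origin: centre of underside; z up, -x the front with the pull bar. Inside, two slots along x at its y = +32 and -32, each an 11 wide gap between wooden rails whose tops are 31 above the bench.
- flap (a joint): Flap's opening angle, rad: 0 shut (level on the rim), 1.57 upright, 1.8 end of travel. Hinged on the box's far (+x) upper edge; a stiff hinge (about 0.4 N m friction) keeps any angle it is left at. A wooden board 160 x 170 x 6, about 0.22 kg; its top is 80 above the bench when shut.
- flap_hinge (a point): Middle of the flap's hinge line, which runs along the box's y: at x = +80, z = 77 in the box's frame. Axes fixed to the flap.
- flap_pull (a point): Centre of the flap's pull bar: round steel bar, diameter 14, 36 long, parallel to the hinge, on a 14 wide stem in front of the middle of the flap's front edge; 190 from the hinge, 77 above the bench when shut. Pinched by its two ends it turns between the pads, so the gripper can stay upright along the arc.
- weight: Dark steel bench weight, about 0.35 kg: a disc 50 across, 32 high, with an upright plate on it 40 wide (its y), 10 thick (its x), reaching 92 above the underside, and a round eye 26 across through the plate along x. Origin: centre of underside; z up. At the start it stands on the shut flap.
- weight_eye (a point): Centre of the weight's eye, 68 above its underside.
- stand: Wooden stand fixed on the bench, on the other side from the box: base 120 x 120 x 16 (x from -40 to +80), post 20 (x) x 30 (y), top 206 above the bench. Origin: on the bench at the post's axis. One round steel peg, diameter 8, leaves the post's front face towards the stand's own -x (towards the robot, give or take yaw), rising at 15 degrees.
- peg_root (a point): Point on the peg's axis where it leaves the post, 10 in front of the post's axis, 170 above the bench. Axes as the stand's.
- peg_tip (a point): Free end of the peg's axis, 75 along the peg from its root, 189 above the bench (the end is rounded, 4 further).
- heel_plate: The wanted part: aluminium template plate 60 long (its x), 8 thick (its y), 60 tall (its z), upper half a half-round of radius 30; about 0.12 kg. Origin: middle of its lower edge. Stands on edge in one of the box's two slots (lower edge 5, top 65 above the bench), length along the box's x, hidden under the flap.
- sole_plate: The other plate, to be left in its slot: aluminium, square-cornered, 115 long (x), 8 thick (y), 58 tall; origin: middle of its lower edge. Stands in the other slot.
- mat: Plain white paper sheet, 180 (x) x 120 (y) x 2, fixed flat on the bench between box and stand. Origin: centre of its underside.
- last: Bystander: white plastic shoe last about 245 long, 82 wide, 95 high, standing on its sole at the back of the bench; origin at its underside.
- tape: Bystander: roll of masking tape, 90 across, 24 high, lying flat; origin at its underside.
- knife: Bystander: cutting knife with a wooden handle, 160 long, 12 high, lying flat; origin at its underside.
- pot: Bystander: white ceramic pot, 64 across, 80 high; origin at its underside.
- jar: Bystander: amber glass jar, 68 across, 90 high; origin at its underside.
- hammer: Bystander: hammer lying on the bench, about 240 long; origin at its underside.
- wedge: Bystander: light wooden block 90 x 40 x 30; origin at its underside.
Not all that is in view belongs to the job. What is shaped like the stand but yellow is not meant. Leave any blue look-alike of the weight alone.

How it is judged:
By the outcome, as a careful person would: the job done as asked, in the order asked, and still so for the second after the job is handed in, while the arm keeps its last pose, push and grip.
It also fails if it takes over 72 s, if anything falls off the work surface, if the arm or the gripper's body presses on something with over 40 N, if the wrist force passes 120 N, or if a joint passes its speed limit or range.

## Working session

There is one attempt and no reset: what is moved stays moved. The work goes in short steps, Python scripts to look and compute and a tool call to move; the robot and the scene stay as the last step left them, time stands still between calls to the robot, and variables do not carry over. Pictures are saved under pics/ and viewed, about 8 in all and at most 12, crops included, and the job is handed in when it is done.

Besides the shell and the picture viewer there is one more tool, called after "Emit:" as name(argument=value, ...) on one line, values as JSON. apply_moves: Moves the arm, as the interface text tells. Its arguments: {"type":"object","properties":{"increments":{"type":"array"}},"required":["increments"]}

```bash
ls; mkdir -p pics; cat > h.py <<'E'
import numpy as np, cv2
from scipy.spatial.transform import Rotation as R
from cell import readout, read_camera, env, nets
def T_tool():
    s=readout.state(); T=np.eye(4); T[:3,:3]=R.from_euler('xyz',s['tcp_rot']).as_matrix(); T[:3,3]=s['eef_pos']; return T
def shot(name):
    T=T_tool(); p=read_camera(name)
    if name=='wrist': p['c2w']=T@np.array(p['mount'])
    else:
        M=np.eye(4); M[:3,:3]=cv2.Rodrigues(np.array(p['rvec'],float))[0]; M[:3,3]=np.ravel(p['tvec']); p['c2w']=np.linalg.inv(M)
    p['f']=200/np.tan(np.radians(p['vfov'])/2); return p
def w(p,pt): return (p['c2w']@np.r_[pt,1])[:3]
def px(p,P):
    c=np.linalg.inv(p['c2w'])@np.r_[P,1]; return np.array([p['cx']+p['f']*c[0]/c[2],p['cy']+p['f']*c[1]/c[2]])
def ray(p,u,v,z):
    d=p['c2w'][:3,:3]@np.array([(u-p['cx'])/p['f'],(v-p['cy'])/p['f'],1]); o=p['c2w'][:3,3]; return o+d*(z-o[2])/d[2]
def pic(p): return {k:v for k,v in p.items() if k not in('c2w','f')}
def find(p,thing,mode='mark',n=3):
    r=(nets.mark_of if mode=='mark' else nets.look_for)(pic(p),thing)
    for d in r[:n]:
        q=w(p,d['point']); print(thing,mode,round(d['confidence'],2),q.round(1),px(p,q).round(0))
    return r
def save(p,name,crop=None,k=1):
    im=p['img'][:,:,::-1]
    if crop: a,b,c,d=crop; im=im[b:d,a:c]
    if k!=1: im=cv2.resize(im,None,fx=k,fy=k,interpolation=cv2.INTER_CUBIC)
    cv2.imwrite('pics/'+name,im)
def st():
    s=readout.state(); print({k:np.round(s[k],3).tolist() for k in ('t','eef_pos','tcp_rot','joints','ft_force','opening')})
E
python3 - <<'E'
from h import *
st(); print(env.grip_point_offset); print(T_tool().round(3))
a=shot('top');b=shot('side')
im=np.vstack([a['img'],b['img']])[:,:,::-1]
cv2.imwrite('pics/a.png',cv2.resize(im,None,fx=.75,fy=.75,interpolation=cv2.INTER_AREA))
for p in (a,b):
    print(p['c2w'][:3,3].round(0))
    for t in ['box','flap_hinge','flap_pull','weight','weight_eye','stand','peg_root','peg_tip','mat']: find(p,t)
E
```

```text
pics
{'t': 0.0, 'eef_pos': [173.096, 600.301, 214.052], 'tcp_rot': [-1.572, 0.0, -0.281], 'joints': [1.184, 0.492, 1.559, -0.0, 1.092, -0.106], 'ft_force': [0.2, 0.22, 0.414], 'opening': 1.0}
18.8
[[ 9.61000e-01 -0.00000e+00  2.77000e-01  1.73096e+02]
 [-2.77000e-01 -1.00000e-03  9.61000e-01  6.00301e+02]
 [-0.00000e+00 -1.00000e+00 -1.00000e-03  2.14052e+02]
 [ 0.00000e+00  0.00000e+00  0.00000e+00  1.00000e+00]]
[ 382.  -23. 1531.]
box mark 0.76 [ 544.7 -211.3    0.6] [367. 182.]
flap_hinge mark 0.94 [ 625.1 -211.2   77.1] [369. 155.]
flap_hinge mark 0.51 [ 544.9 -225.4  144.3] [377. 177.]
flap_pull mark 0.94 [ 434.2 -220.5   77. ] [373. 214.]
weight mark 0.61 [ 625.2 -379.8    1.1] [416. 159.]
weight mark 0.54 [ 538.3 -228.9   81.1] [375. 181.]
weight mark 0.21 [ 623.1 -211.9   78.2] [370. 156.]
weight_eye mark 0.77 [ 625.5 -377.8   62.7] [419. 156.]
weight_eye mark 0.5 [ 543.  -227.1  143.7] [378. 178.]
stand mark 0.95 [207.5 316.9  -2.6] [212. 282.]
stand mark 0.85 [510.3 228.4   1.4] [239. 193.]
peg_root mark 0.75 [206.2 307.6 168.8] [203. 289.]
peg_root mark 0.65 [503.7 222.8 
[... 547 characters left out ...]
[320. 267.]
weight mark 0.77 [ 540.  -226.4   80.8] [363. 260.]
weight mark 0.57 [ 6.269e+02 -3.813e+02 -2.000e-01] [420. 326.]
weight_eye mark 0.74 [ 626.  -380.2   63.7] [423. 305.]
weight_eye mark 0.71 [ 547.4 -225.6  149.4] [367. 236.]
weight_eye mark 0.25 [471.4 -10.1   4.9] [316. 237.]
stand mark 0.85 [211.9 311.6   5. ] [224. 195.]
stand mark 0.79 [508.1 229.4   1.3] [311. 197.]
stand mark 0.58 [6.120e+02 4.528e+02 5.000e-01] [325. 166.]
peg_root mark 0.78 [201.8 307.3 168.3] [214. 153.]
peg_root mark 0.71 [497.2 229.3 171.2] [307. 152.]
peg_root mark 0.49 [471.5  -8.9   4. ] [316. 237.]
peg_tip mark 0.9 [138.2 274.9 192.8] [192. 152.]
peg_tip mark 0.79 [431.6 210.1 192.8] [287. 150.]
```

View pics/a.png

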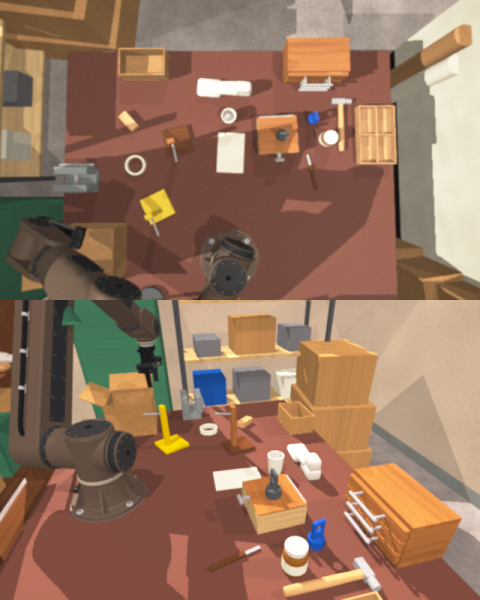

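The top view shows the box at about (367,182) with the dark weight on its flap at (375,180). The blue look-alike is at (417,157), the wooden stand at (239,190) and the yellow one at (210,280). I'll move towards the stand first, raising the arm as it goes.

```bash
cat >> h.py <<'E'
def plan(tx,ty,tz,yaw,n=None,step=60):
    """rows (cm) to world TCP target with tool pointing down"""
    T=T_tool(); d=np.array([tx,ty,tz])-T[:3,3]
    Rt=R.from_euler('xyz',[-np.pi/2,0,yaw]); rv=(R.from_matrix(T[:3,:3]).inv()*Rt).as_rotvec()
    n=n or max(1,int(np.ceil(np.linalg.norm(d)/step)),int(np.ceil(np.degrees(np.linalg.norm(rv))/9)))
    print('rows',n,'dist',np.linalg.norm(d).round(1)); C=T[:3,:3]
    for i in range(n):
        print('[',(C.T@d/n/10).round(2).tolist(),',',np.degrees(rv/n).round(1).tolist(),']')
        C=C@R.from_rotvec(rv/n).as_matrix()
E
python3 - <<'E'
from h import *
plan(330,190,330,0.1,10)
m=np.array(read_camera('wrist')['mount']); print(m.round(2))
E
```

```text
rows 10 dist 454.4
[ [2.64, -1.15, -3.51] , [-0.0, -2.2, -0.0] ]
[ [2.51, -1.15, -3.61] , [-0.0, -2.2, -0.0] ]
[ [2.37, -1.15, -3.7] , [-0.0, -2.2, -0.0] ]
[ [2.23, -1.15, -3.79] , [-0.0, -2.2, -0.0] ]
[ [2.08, -1.15, -3.87] , [-0.0, -2.2, -0.0] ]
[ [1.93, -1.15, -3.95] , [-0.0, -2.2, -0.0] ]
[ [1.78, -1.15, -4.02] , [-0.0, -2.2, -0.0] ]
[ [1.63, -1.15, -4.08] , [-0.0, -2.2, -0.0] ]
[ [1.47, -1.15, -4.14] , [-0.0, -2.2, -0.0] ]
[ [1.31, -1.15, -4.19] , [-0.0, -2.2, -0.0] ]
[[   0.      0.97    0.24  -66.02]
 [  -0.     -0.24    0.97 -168.99]
 [   1.     -0.     -0.      0.51]
 [   0.      0.      0.      1.  ]]
```

Emit:
apply_moves(increments=[[[2.6,-2.3,-3.5],[0,-2.2,0],9.5],[[2.5,-2.3,-3.6],[0,-2.2,0],9.5],[[2.4,-2.3,-3.7],[0,-2.2,0],9.5],[[2.2,-2.3,-3.8],[0,-2.2,0],9.5],[[2.1,-2.3,-3.9],[0,-2.2,0],9.5]])

```text
t: 1.68
eef_pos: [252.8, 391.1, 330.8]
tcp_rot: [-1.574, 0.001, -0.079]
ft_force: [1.1, -0.2, 1.3]
opening: 1.001
```

Emit:
apply_moves(increments=[[[1.9,0,-4.0],[0,-2.2,0],9.5],[[1.8,0,-4.0],[0,-2.2,0],9.5],[[1.6,0,-4.1],[0,-2.2,0],9.5],[[1.5,0,-4.1],[0,-2.2,0],9.5],[[1.3,0,-4.2],[0,-2.2,0],9.5]])

```text
t: 2.3
eef_pos: [335.6, 180.4, 333.9]
tcp_rot: [-1.57, -0.005, 0.121]
ft_force: [1.0, 0.1, 0.3]
opening: 0.999
```

```bash
python3 - <<'E'
from h import *
st()
for i in range(2):
    p=shot('wrist')
    for t in ['stand','peg_root','peg_tip','mat']: find(p,t)
save(p,'b.png')
plan(420,-228,330,0.06)
E
```

```text
{'t': 2.3, 'eef_pos': [335.613, 180.434, 333.905], 'tcp_rot': [-1.57, -0.005, 0.121], 'joints': [0.32, 0.002, 1.909, -0.0, 1.226, -1.372], 'ft_force': [0.996, 0.072, 0.317], 'opening': 0.999}
stand mark 0.93 [215.  314.8  -0.5] [408. 105.]
stand mark 0.64 [511.1 226.1  -4.7] [331. 262.]
peg_root mark 0.71 [209.2 307.5 165.4] [448.  87.]
peg_root mark 0.57 [503.2 226.3 172.1] [338. 317.]
peg_tip mark 0.75 [135.8 276.5 187.4] [444.  -2.]
peg_tip mark 0.6 [433.9 208.9 186. ] [332. 273.]
mat mark 0.76 [ 4.735e+02 -8.000e+00 -3.000e-01] [207. 230.]
mat mark 0.69 [ 435.4 -220.5   78.6] [ 47. 208.]
stand mark 0.8 [513.1 230.4  -4.6] [333. 263.]
stand mark 0.59 [212.8 314.3   0.5] [407. 104.]
stand mark 0.55 [ 6.36e+02  6.00e-01 -1.60e+00] [209. 308.]
peg_root mark 0.83 [207.8 306.4 168.8] [447.  85.]
peg_root mark 0.65 [500.3 229.4 171.5] [339. 315.]
peg_tip mark 0.93 [430.  207.5 186.4] [330. 270.]
peg_tip mark 0.71 [136.4 271.7 188.3] [437.  -3.]
mat mark 0.96 [472.2  -7.9  -1.2] [206. 230.]
rows 7 dist 419.2
[ [0.5, 0.05, -5.97] , [-0.0, 0.5, 0.0] ]
[ [0.55, 0.05, -5.96] , [-0.0, 0.5, 0.0] ]
[ [0.6, 0.05, -5.96] , [-0.0, 0.5, 0.0] ]
[ [0.65, 0.05, -5.95] , [-0.0, 0.5, 0.0] ]
[ [0.71, 0.05, -5.95] , [-0.0, 0.5, 0.0] ]
[ [0.76, 0.05, -5.94] , [-0.0, 0.5, 0.0] ]
[ [0.81, 0.05, -5.93] , [-0.0, 0.5, 0.0] ]
```

View pics/b.png

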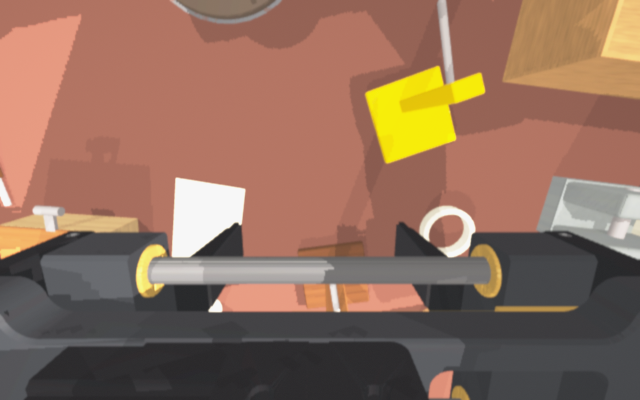

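Yellow stand is at (410,110), the wooden one at (333,280); mat at (207,210). Peg found: tip ≈ (431,208.5), root ≈ (501,227), length 72 as it must be, yaw ≈ 0.26. Next I'll go over the weight.

Emit:
apply_moves(increments=[[[2.3,0,-5.6],[0,0.5,0],9.5],[[2.3,0,-5.6],[0,0.5,0],9.5],[[2.3,0,-5.6],[0,0.5,0],9.5],[[2.3,0,-5.6],[0,0.5,0],9.5],[[2.3,0,-5.6],[0,0.5,0],9.5]])

```text
t: 3.42
eef_pos: [482.7, -84.6, 334.5]
tcp_rot: [-1.569, -0.006, 0.091]
ft_force: [0.7, 0.8, 0.6]
opening: 0.998
```

Emit:
apply_moves(increments=[[[2.4,0,-5.5],[0,0.5,0],9.5],[[2.4,0,-5.5],[0,0.5,0],9.5],[[2.5,0,-5.5],[0,0,0],9.5],[[0,0,0],[0,0,0],9.5],[[0,0,0],[0,0,0],9.5]])

```text
t: 4.05
eef_pos: [573.6, -248.5, 331.8]
tcp_rot: [-1.567, -0.004, 0.074]
ft_force: [-0.2, 1.1, -0.2]
opening: 1.002
```

```bash
python3 - <<'E'
from h import *
st()
for i in range(2):
    p=shot('wrist')
    for t in ['weight','weight_eye','flap_pull','flap_hinge','box']: find(p,t,n=2)
save(p,'c.png')
E
```

```text
{'t': 4.05, 'eef_pos': [573.562, -248.548, 331.798], 'tcp_rot': [-1.567, -0.004, 0.074], 'joints': [-0.517, 0.403, 1.391, 0.005, 1.347, -2.162], 'ft_force': [-0.222, 1.078, -0.165], 'opening': 1.002}
weight mark 0.74 [ 624.2 -381.2    1. ] [240. 192.]
weight mark 0.58 [ 544.2 -231.5   78. ] [331. 156.]
weight_eye mark 0.61 [ 539.9 -229.7  143.8] [335. 157.]
weight_eye mark 0.58 [ 624.2 -381.5   65.1] [229. 200.]
flap_pull mark 0.88 [ 438.7 -218.1   79.2] [347.  78.]
flap_hinge mark 0.19 [471.4  -9.1  -4.3] [465. 117.]
box mark 0.78 [ 548.4 -212.9   -2.6] [339. 155.]
weight mark 0.93 [ 540.6 -230.7   80.9] [332. 153.]
weight mark 0.88 [ 624.  -382.3    2.4] [240. 191.]
weight_eye mark 0.92 [ 624.7 -384.7   65.2] [227. 200.]
weight_eye mark 0.57 [ 545.9 -228.7  144.1] [336. 162.]
flap_pull mark 0.69 [ 440.5 -219.    78.3] [347.  80.]
flap_hinge mark 0.87 [ 626.4 -211.2   77.5] [340. 211.]
flap_hinge mark 0.48 [ 543.5 -229.3   78.4] [333. 155.]
box mark 0.77 [ 548.6 -211.6   -2.5] [340. 155.]
box mark 0.52 [ 382.1 -376.8   -4.7] [245.  41.]
```

View pics/c.png

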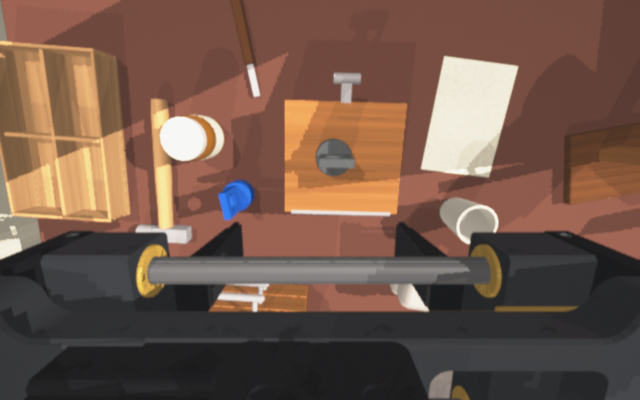

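The dark weight on the flap is at (333,157), plate bar across; the blue look-alike at (235,198) stands on the bench. The dark one on the box's flap is the one meant; I'm enlarging it to confirm this and to get its yaw.

```bash
python3 - <<'E'
from h import *
p=shot('wrist'); save(p,'d.png',(280,60,412,222),3.7)
E
```

```text
(no output)
```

View pics/d.png

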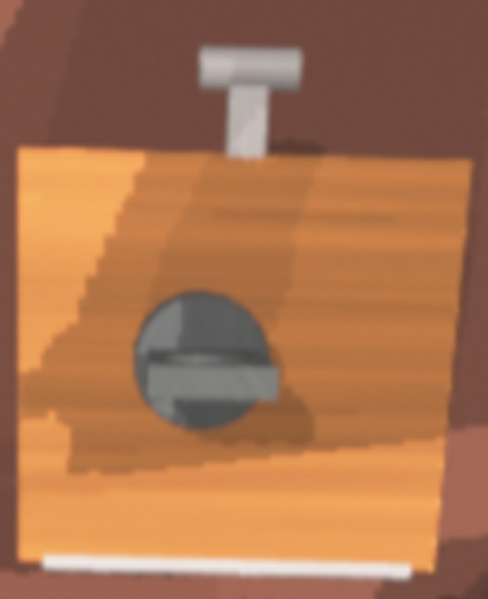

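```bash
python3 - <<'E'
from h import *
p=shot('wrist')
f=lambda x,y,z: ray(p,280+x/3.7,60+y/3.7,z)
def seg(n,a,b,z):
    A,B=f(*a,z),f(*b,z); d=B-A; print(n,A.round(1),B.round(1),'mid',((A+B)/2).round(1),'len',np.linalg.norm(d).round(1),'yaw',np.arctan2(-d[0],d[1]).round(3))
seg('plate',(148,382),(278,383),172)
seg('plate upper edge',(148,366),(278,366),172)
seg('front',(18,148),(472,159),80)
seg('rear',(18,560),(435,573),80)
seg('bar',(200,66),(302,66),80)
print('disc',f(200,361,112).round(1)); print('sides yaw: see front/rear')
plan(543,-229,200,0.07); 
E
```

```text
plate [ 545.1 -248.9  172. ] [ 542.6 -209.3  172. ] mid [ 543.8 -229.1  172. ] len 39.7 yaw 0.065
plate upper edge [ 540.3 -249.3  172. ] [ 537.4 -209.8  172. ] mid [ 538.8 -229.5  172. ] len 39.6 yaw 0.072
front [ 472.8 -301.9   80. ] [ 464.4 -133.2   80. ] mid [ 468.6 -217.6   80. ] len 169.0 yaw 0.05
rear [ 631.7 -294.8   80. ] [ 625.  -124.7   80. ] mid [ 628.4 -209.8   80. ] len 170.3 yaw 0.039
bar [ 439.6 -237.    80. ] [ 436.9 -199.8   80. ] mid [ 438.2 -218.4   80. ] len 37.2 yaw 0.073
disc [ 543.2 -229.8  112. ]
sides yaw: see front/rear
rows 3 dist 137.2
[ [-0.98, 4.41, 0.74] , [-0.1, 0.1, 0.1] ]
[ [-0.98, 4.41, 0.74] , [-0.1, 0.1, 0.1] ]
[ [-0.97, 4.41, 0.74] , [-0.1, 0.1, 0.1] ]
```

Emit:
apply_moves(increments=[[[-1.4,4.0,1.1],[0,0,0],9.5],[[-1.5,4.0,1.1],[0,0,0],9.5],[[0,4.0,0],[0,0,0],9.5],[[0,3.5,0],[0,0,0],9.5],[[0,2.5,0],[0,0,0],9.5]])

```text
t: 5.38
eef_pos: [543.8, -229.2, 149.4]
tcp_rot: [-1.571, -0.009, 0.073]
ft_force: [-0.2, 0.5, 0.7]
opening: 0.995
```

```bash
python3 - <<'E'
from h import *
st(); plan(543.5,-229.3,131,0.068)
E
```

```text
{'t': 5.375, 'eef_pos': [543.81, -229.185, 149.351], 'tcp_rot': [-1.571, -0.009, 0.073], 'joints': [-0.513, 0.511, 1.724, 0.006, 0.899, -2.16], 'ft_force': [-0.191, 0.533, 0.681], 'opening': 0.995}
rows 1 dist 18.4
[ [-0.05, 1.83, -0.01] , [0.0, 0.3, 0.5] ]
```

Emit:
apply_moves(increments=[[[0,1.8,0],[0,0,0.5],9.5],[[0,0,0],[0,0,0],3.0],[[0,0,0],[0,0,0],3.0],[[0,0,0],[0,0,0],3.0],[[0,0,0],[0,0,0],3.0]])

```text
t: 6.0
eef_pos: [544.6, -229.6, 131.7]
tcp_rot: [-1.572, -0.001, 0.073]
ft_force: [0.2, -0.3, 0.6]
opening: 0.637
```

Emit:
apply_moves(increments=[[[0,0,0],[0,0,0],3.0],[[0,0,0],[0,0,0],3.0],[[0,-1.5,0],[0,0,0],3.0],[[0,-3,0],[0,0,0],3.0],[[0,-5,0],[0,0,0],3.0]])

```text
t: 6.62
eef_pos: [543.0, -228.7, 227.5]
tcp_rot: [-1.568, 0.005, 0.072]
ft_force: [-0.1, -0.8, -2.5]
opening: 0.421
```

```bash
python3 - <<'E'
from h import *
st()
E
```

```text
{'t': 6.625, 'eef_pos': [543.009, -228.697, 227.527], 'tcp_rot': [-1.568, 0.005, 0.072], 'joints': [-0.511, 0.43, 1.629, -0.0, 1.089, -2.154], 'ft_force': [-0.149, -0.806, -2.544], 'opening': 0.421}
```

```bash
python3 - <<'E'
from h import *
plan(384,196,227,0.26,10)
E
```

```text
rows 10 dist 453.5
[ [-1.28, 0.03, 4.35] , [-0.0, -1.1, -0.0] ]
[ [-1.2, 0.02, 4.37] , [-0.0, -1.1, -0.0] ]
[ [-1.11, 0.02, 4.4] , [-0.0, -1.1, -0.0] ]
[ [-1.03, 0.02, 4.42] , [-0.0, -1.1, -0.0] ]
[ [-0.95, 0.02, 4.43] , [-0.0, -1.1, -0.0] ]
[ [-0.87, 0.02, 4.45] , [-0.0, -1.1, -0.0] ]
[ [-0.78, 0.01, 4.47] , [-0.0, -1.1, -0.0] ]
[ [-0.7, 0.01, 4.48] , [-0.0, -1.1, -0.0] ]
[ [-0.61, 0.01, 4.49] , [-0.0, -1.1, -0.0] ]
[ [-0.53, 0.01, 4.5] , [-0.0, -1.1, -0.0] ]
```

Emit:
apply_moves(increments=[[[-1.3,0,4.3],[0,-1.1,0],3.0],[[-1.2,0,4.4],[0,-1.1,0],3.0],[[-1.1,0,4.4],[0,-1.1,0],3.0],[[-1.0,0,4.4],[0,-1.1,0],3.0],[[-1.0,0,4.4],[0,-1.1,0],3.0]])

```text
t: 7.25
eef_pos: [462.1, -14.2, 234.8]
tcp_rot: [-1.572, -0.003, 0.167]
ft_force: [0.3, -0.7, -5.0]
opening: 0.416
```

Emit:
apply_moves(increments=[[[-0.9,0,4.5],[0,-1.1,0],3.0],[[-0.8,0,4.5],[0,-1.1,0],3.0],[[-0.7,0,4.5],[0,-1.1,0],3.0],[[-0.6,0,4.5],[0,-1.1,0],3.0],[[-0.5,0,3.0],[0,-1.1,0],3.0]])

```text
t: 7.88
eef_pos: [381.2, 191.0, 238.4]
tcp_rot: [-1.573, -0.007, 0.266]
ft_force: [0.2, -0.1, -3.7]
opening: 0.421
```

```bash
python3 - <<'E'
from h import *
st()
b=shot('side'); find(b,'weight_eye'); find(b,'peg_tip'); find(b,'peg_root')
p=shot('wrist'); find(p,'weight_eye'); find(p,'peg_tip')
for q in ([431,208.5,189],[501,227,170]): print(px(b,np.array(q)), px(p,np.array(q)))
plan(386,197,174,0.26)
save(b,'e.png',(230,100,350,230),4)
E
```

```text
{'t': 7.875, 'eef_pos': [381.24, 191.023, 238.44], 'tcp_rot': [-1.573, -0.007, 0.266], 'joints': [0.311, 0.175, 1.986, -0.003, 0.975, -1.525], 'ft_force': [0.23, -0.073, -3.677], 'opening': 0.421}
weight_eye mark 0.77 [ 626.6 -381.5   66.5] [424. 304.]
weight_eye mark 0.74 [379.  191.3 257.2] [270. 135.]
peg_tip mark 0.93 [138.4 278.6 193.5] [192. 151.]
peg_tip mark 0.61 [431.5 209.  194.1] [287. 150.]
peg_root mark 0.77 [498.  229.4 168.9] [307. 153.]
peg_root mark 0.65 [202.2 306.2 174.4] [213. 151.]
peg_root mark 0.58 [ 544.7 -211.2    3.1] [361. 279.]
weight_eye mark 0.67 [379.5 191.7 248.5] [322. 243.]
peg_tip mark 0.85 [433.8 208.4 187.6] [324. 278.]
[287.22368114 151.62905725] [324.80164511 276.26629044]
[308.04323638 152.52124898] [323.48289032 335.39490246]
rows 2 dist 64.4
[ [0.25, 3.19, 0.35] , [0.1, 0.1, 0.2] ]
[ [0.26, 3.19, 0.35] , [0.1, 0.1, 0.2] ]
```

View pics/e.png

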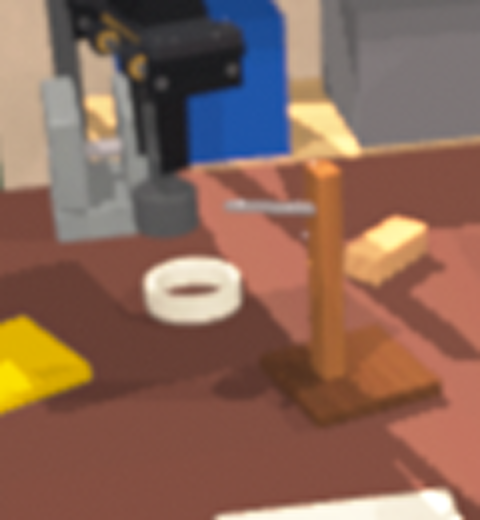

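The weight hangs upright in the gripper at (165,200), and the peg runs from (230,205) to (312,208) to its right. I'm lowering to peg height.

Emit:
apply_moves(increments=[[[0.2,3.2,0.35],[0,0,0],3.0],[[0.2,3.2,0.3],[0,0,0],3.0],[[0,0,0],[0,0,0],3.0],[[0,0,0],[0,0,0],3.0],[[0,0,0],[0,0,0],3.0]])

```text
t: 8.85
eef_pos: [387.9, 193.8, 175.1]
tcp_rot: [-1.573, -0.01, 0.258]
ft_force: [-0.4, 0.1, -3.4]
opening: 0.417
```

```bash
python3 - <<'E'
from h import *
st()
u=np.array([.967,.255]);t=np.array([431.5,208.6])
for s in (-10,40): 
    q=t+s*u; plan(q[0],q[1],189-19*s/72.4-16.3,0.26)
E
```

```text
{'t': 8.85, 'eef_pos': [387.906, 193.82, 175.055], 'tcp_rot': [-1.573, -0.01, 0.258], 'joints': [0.313, 0.273, 2.059, -0.004, 0.8, -1.513], 'ft_force': [-0.445, 0.054, -3.369], 'opening': 0.417}
rows 1 dist 36.1
[ [3.59, 0.01, 0.32] , [0.1, -0.1, 0.6] ]
rows 2 dist 86.9
[ [4.29, 0.68, 0.16] , [0.1, -0.1, 0.3] ]
[ [4.29, 0.66, 0.16] , [0.1, -0.1, 0.3] ]
```

Go to just before the tip, then onto the peg gently.

Emit:
apply_moves(increments=[[[1.8,0,0.15],[0,0,0],3.0],[[1.8,0,0.15],[0,0,0.5],3.0],[[1.2,0.3,0],[0,0,0],3.0],[[1.2,0.3,0],[0,0,0],3.0],[[0,0,0],[0,0,0],3.0]])

```text
t: 9.48
eef_pos: [447.8, 212.3, 172.5]
tcp_rot: [-1.573, -0.006, 0.257]
ft_force: [-0.3, -0.2, -3.3]
opening: 0.418
```

```bash
python3 - <<'E'
from h import *
st()
u=np.array([.967,.255]);t=np.array([431.5,208.6])
for s in (42,): 
    q=t+s*u; plan(q[0],q[1],189-19*s/72.4-16.3,0.26)
b=shot('side'); save(b,'f.png',(240,100,340,200),6)
E
```

```text
{'t': 9.475, 'eef_pos': [447.787, 212.274, 172.536], 'tcp_rot': [-1.573, -0.006, 0.257], 'joints': [0.311, 0.36, 1.923, -0.003, 0.852, -1.515], 'ft_force': [-0.271, -0.168, -3.347], 'opening': 0.418}
rows 1 dist 27.6
[ [2.53, 1.1, 0.06] , [0.1, -0.2, 0.3] ]
```

View pics/f.png

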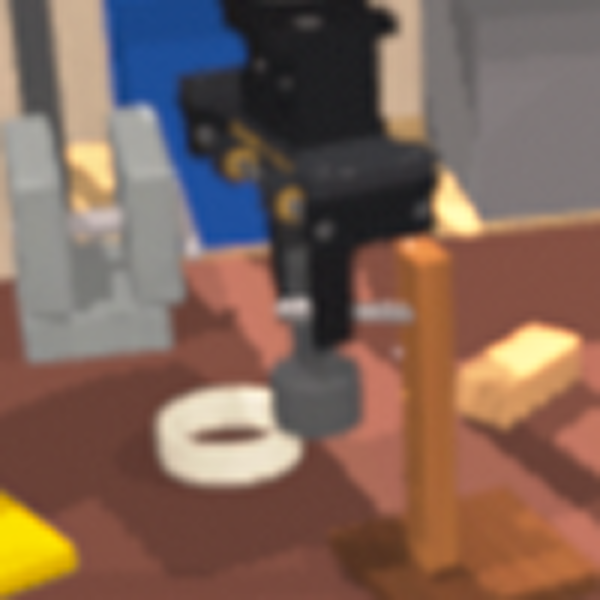

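The tip shows in front of the plate at (290,308) and the peg behind it at (380,312), with no contact force, so it is threaded. Next I advance, lower it onto the peg and watch the force.

Emit:
apply_moves(increments=[[[1.3,0.5,0],[0,0,0],3.0],[[1.2,0.5,0],[0,0,0],3.0],[[0,0.4,0],[0,0,0],3.0],[[0,0.3,0],[0,0,0],3.0],[[0,0,0],[0,0,0],3.0]])

```text
t: 10.15
eef_pos: [472.7, 218.8, 154.9]
tcp_rot: [-1.573, -0.006, 0.257]
ft_force: [0.2, 0.9, 2.0]
opening: 0.417
```

```bash
python3 - <<'E'
from h import *
st()
E
```

```text
{'t': 10.15, 'eef_pos': [472.719, 218.829, 154.91], 'tcp_rot': [-1.573, -0.006, 0.257], 'joints': [0.308, 0.418, 1.884, -0.003, 0.835, -1.518], 'ft_force': [0.164, 0.865, 2.041], 'opening': 0.417}
```

The peg now bears the weight, so I'm releasing.

Emit:
apply_moves(increments=[[[0,0,0],[0,0,0],9.5],[[0,0,0],[0,0,0],9.5],[[0,0,0],[0,0,0],9.5],[[0,0,0],[0,0,0],9.5],[[0,-1,0],[0,0,0],9.5]])

```text
t: 10.78
eef_pos: [472.3, 218.8, 165.2]
tcp_rot: [-1.573, -0.005, 0.258]
ft_force: [0.2, -0.1, 1.1]
opening: 0.888
```

Emit:
apply_moves(increments=[[[0,-3,0],[0,0,0],9.5],[[0,-4,0],[0,0,0],9.5],[[0,-5,0],[0,0,0],9.5],[[0,-3,-2],[0,0,0],9.5],[[0,0,-3],[0,0,0],9.5]])

```text
t: 11.4
eef_pos: [483.8, 170.7, 324.1]
tcp_rot: [-1.573, -0.008, 0.26]
ft_force: [0.8, -0.1, -0.8]
opening: 0.999
```

```bash
python3 - <<'E'
from h import *
st()
b=shot('side'); find(b,'weight_eye')
save(b,'g.png',(260,100,340,200),6)
plan(430,-219,330,0.045,8)
E
```

```text
{'t': 11.4, 'eef_pos': [483.782, 170.7, 324.13], 'tcp_rot': [-1.573, -0.008, 0.26], 'joints': [0.212, 0.225, 1.672, -0.002, 1.236, -1.619], 'ft_force': [0.769, -0.091, -0.836], 'opening': 0.999}
weight_eye mark 0.87 [ 624.7 -383.5   65.8] [424. 305.]
weight_eye mark 0.62 [473.4 219.3 172.5] [300. 154.]
rows 8 dist 392.0
[ [-1.88, -0.09, -4.52] , [0.0, 1.5, 0.0] ]
[ [-1.76, -0.09, -4.57] , [0.0, 1.5, 0.0] ]
[ [-1.64, -0.09, -4.62] , [0.0, 1.5, 0.0] ]
[ [-1.52, -0.09, -4.66] , [0.0, 1.5, 0.0] ]
[ [-1.39, -0.09, -4.7] , [0.0, 1.5, 0.0] ]
[ [-1.27, -0.09, -4.73] , [0.0, 1.5, 0.0] ]
[ [-1.14, -0.09, -4.76] , [0.0, 1.5, 0.0] ]
[ [-1.02, -0.09, -4.79] , [0.0, 1.5, 0.0] ]
```

View pics/g.png

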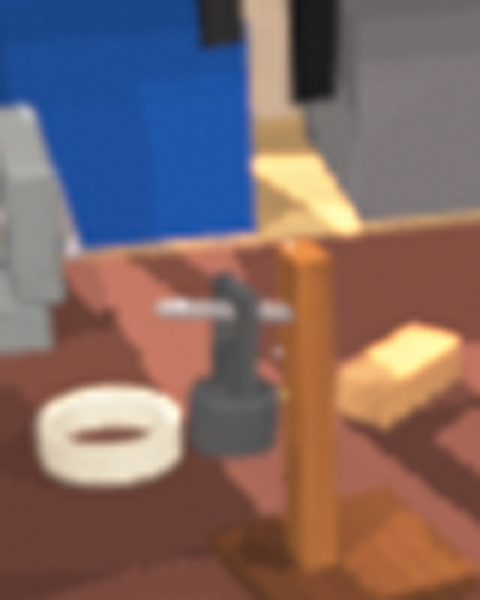

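The weight hangs on the peg (eye at (235,305), nothing else touching). Next is the pull bar.

Emit:
apply_moves(increments=[[[-1.9,0.5,-4.6],[0,1.5,0],7],[[-1.8,1,-4.6],[0,1.5,0],7],[[-1.6,1.5,-4.6],[0,1.5,0],7],[[-1.5,1.5,-4.7],[0,1.5,0],7],[[-1.4,1.5,-4.7],[0,1.5,0],7]])

```text
t: 12.12
eef_pos: [449.9, -76.9, 262.4]
tcp_rot: [-1.572, -0.008, 0.127]
ft_force: [1.1, -0.2, -0.2]
opening: 0.738
```

```bash
python3 - <<'E'
from h import *
st()
plan(438,-218.5,160,0.047,4)
E
```

```text
{'t': 12.125, 'eef_pos': [449.9, -76.879, 262.405], 'tcp_rot': [-1.572, -0.008, 0.127], 'joints': [-0.316, 0.192, 1.89, 0.003, 1.052, -2.015], 'ft_force': [1.137, -0.211, -0.231], 'opening': 0.738}
rows 4 dist 175.2
[ [-0.76, 2.56, -3.47] , [0.0, 1.1, 0.1] ]
[ [-0.69, 2.56, -3.49] , [0.0, 1.1, 0.1] ]
[ [-0.61, 2.56, -3.5] , [0.0, 1.1, 0.1] ]
[ [-0.54, 2.56, -3.51] , [0.0, 1.1, 0.1] ]
```

Emit:
apply_moves(increments=[[[-0.8,2.5,-3.5],[0,1.1,0],7],[[-0.7,2.5,-3.5],[0,1.1,0],7],[[-0.6,2.5,-3.5],[0,1.1,0],7],[[-0.5,2,-3.4],[0,1.1,0],7],[[0,0,0],[0,0,0],7]])

```text
t: 12.75
eef_pos: [437.4, -222.2, 164.3]
tcp_rot: [-1.57, -0.008, 0.043]
ft_force: [0.0, 0.6, -0.3]
opening: 0.736
```

```bash
python3 - <<'E'
from h import *
st()
p=shot('wrist'); find(p,'flap_pull'); find(p,'flap_hinge')
plan(438,-218.5,58,0.047,3)
E
```

```text
{'t': 12.75, 'eef_pos': [437.41, -222.246, 164.337], 'tcp_rot': [-1.57, -0.008, 0.043], 'joints': [-0.608, 0.365, 1.944, 0.008, 0.827, -2.227], 'ft_force': [0.043, 0.625, -0.262], 'opening': 0.736}
flap_pull mark 0.57 [ 439.3 -219.    78.1] [321. 206.]
rows 3 dist 108.0
[ [-0.03, 3.6, 0.07] , [0.0, -0.0, 0.2] ]
[ [-0.02, 3.6, 0.07] , [0.0, -0.0, 0.2] ]
[ [-0.01, 3.6, 0.07] , [0.0, -0.0, 0.2] ]
```

Emit:
apply_moves(increments=[[[0.1,3.6,0.1],[0,0,0.2],7],[[0,3.6,0.1],[0,0,0.2],7],[[0,3.3,0.1],[0,0,0],7],[[0,0,0],[0,0,0],3],[[0,0,0],[0,0,0],3]])

```text
t: 13.52
eef_pos: [443.4, -213.9, 63.9]
tcp_rot: [-1.576, -0.01, 0.053]
ft_force: [-0.3, 0.3, 0.6]
opening: 0.582
```

Emit:
apply_moves(increments=[[[0,0,0],[0,0,0],3],[[0,0,0],[0,0,0],3],[[0,0,0],[0,0,0],3],[[0,0,0],[0,0,0],3],[[0,0,0],[0,0,0],3]])

```text
t: 14.15
eef_pos: [444.4, -219.4, 69.1]
tcp_rot: [-1.587, -0.016, 0.053]
ft_force: [-0.6, -1.6, -3.4]
opening: 0.371
```

```bash
cat >> h.py <<'E'
def arc(th0,th1,n,H,yaw,g=190.,off=0.):
    """rows along arc; assumes tool down at box yaw; forward = tool x"""
    th=np.linspace(th0,th1,n+1)
    for a,b in zip(th[:-1],th[1:]): print('%.2f'%b,'[',np.round([(-np.cos(b)+np.cos(a))*g/10,-(np.sin(b)-np.sin(a))*g/10,0],2).tolist(),']')
E
python3 - <<'E'
from h import *
st(); arc(0,1.8,15,None,0)
E
```

```text
{'t': 14.15, 'eef_pos': [444.43, -219.441, 69.117], 'tcp_rot': [-1.587, -0.016, 0.053], 'joints': [-0.59, 0.52, 2.029, -0.006, 0.57, -2.209], 'ft_force': [-0.61, -1.575, -3.421], 'opening': 0.371}
0.12 [ [0.14, -2.27, 0.0] ]
0.24 [ [0.41, -2.24, 0.0] ]
0.36 [ [0.67, -2.18, 0.0] ]
0.48 [ [0.93, -2.08, 0.0] ]
0.60 [ [1.17, -1.95, 0.0] ]
0.72 [ [1.4, -1.8, 0.0] ]
0.84 [ [1.6, -1.62, 0.0] ]
0.96 [ [1.78, -1.42, 0.0] ]
1.08 [ [1.94, -1.19, 0.0] ]
1.20 [ [2.07, -0.95, 0.0] ]
1.32 [ [2.17, -0.7, 0.0] ]
1.44 [ [2.24, -0.43, 0.0] ]
1.56 [ [2.27, -0.16, 0.0] ]
1.68 [ [2.28, 0.11, 0.0] ]
1.80 [ [2.25, 0.38, 0.0] ]
```

```bash
python3 - <<'E'
from h import *
for n in ('wrist','side','wrist','side'):
    p=shot(n); find(p,'flap_pull',n=1)
st(); print((T_tool()@[0,-18.8,0,1]).round(1))
E
```

```text
flap_pull mark 0.72 [ 438.8 -218.9   81.6] [319. 238.]
flap_pull mark 0.65 [ 438.  -217.6   77.9] [321. 235.]
{'t': 14.55, 'eef_pos': [444.373, -219.471, 68.757], 'tcp_rot': [-1.586, -0.016, 0.053], 'joints': [-0.59, 0.521, 2.029, -0.006, 0.57, -2.209], 'ft_force': [-0.83, 0.242, -0.113], 'opening': 0.376}
[ 444.1 -219.2   87.6    1. ]
```

The bar is about 5 mm in front of and 8 mm below the grasp point, because the tool drifted during closing. I'll open slightly, correct and re-grip.

Emit:
apply_moves(increments=[[[0,0,0],[0,0,0],5],[[0,0,0],[0,0,0],5],[[-0.5,1,0.1],[0.9,0,0.8],5],[[0,0,0],[0,0,0],5],[[0,0,0],[0,0,0],5]])

```text
t: 15.18
eef_pos: [439.8, -219.2, 57.8]
tcp_rot: [-1.571, -0.002, 0.054]
ft_force: [0.2, -0.3, 0.1]
opening: 0.525
```

```bash
python3 - <<'E'
from h import *
st(); p=shot('wrist'); find(p,'flap_pull',n=1);print((T_tool()@[0,-18.8,0,1]).round(1)); plan(438.5,-218.7,58,0.05,1)
E
```

```text
{'t': 15.175, 'eef_pos': [439.756, -219.22, 57.827], 'tcp_rot': [-1.571, -0.002, 0.054], 'joints': [-0.598, 0.541, 2.034, 0.002, 0.565, -2.225], 'ft_force': [0.201, -0.294, 0.05], 'opening': 0.525}
flap_pull mark 0.79 [ 437.3 -218.6   83.4] [319. 253.]
[ 439.7 -219.2   76.8    1. ]
rows 1 dist 1.4
[ [-0.12, -0.0, 0.06] , [-0.0, 0.3, 0.1] ]
```

Emit:
apply_moves(increments=[[[-0.1,0,0],[0,0,0],3],[[0,0,0],[0,0,0],3],[[0,0,0],[0,0,0],3],[[0.1,-1.5,0],[0,0,0],3],[[0.2,-1.8,0],[0,0,0],3]])

```text
t: 15.9
eef_pos: [441.9, -219.4, 90.7]
tcp_rot: [-1.571, -0.002, 0.054]
ft_force: [7.3, 0.6, -5.3]
opening: 0.379
```

```bash
python3 - <<'E'
from h import *
st(); g=(T_tool()@[0,-18.8,0,1])[:3]; print(g.round(1)); b=shot('side'); find(b,'flap_pull',n=1)
p=shot('wrist'); find(p,'flap_pull',n=1)
print('theta',np.arctan2(g[2]-77,626.5-g[0]))
E
```

```text
{'t': 15.9, 'eef_pos': [441.946, -219.424, 90.717], 'tcp_rot': [-1.571, -0.002, 0.054], 'joints': [-0.595, 0.486, 2.005, 0.002, 0.65, -2.222], 'ft_force': [7.321, 0.621, -5.34], 'opening': 0.379}
[ 441.9 -219.4  109.5]
flap_pull mark 0.83 [ 443.8 -216.6  115.3] [323. 259.]
theta 0.17437641675357946
```

Emit:
apply_moves(increments=[[[0.5,-2.2,0],[0,0,0],3],[[0.65,-2.2,0],[0,0,0],3],[[0.85,-2.1,0],[0,0,0],3],[[1.1,-2.0,0],[0,0,0],3],[[1.3,-1.85,0],[0,0,0],3]])

```text
t: 16.73
eef_pos: [488.3, -217.2, 190.4]
tcp_rot: [-1.569, -0.003, 0.053]
ft_force: [11.2, -2.9, -17.9]
opening: 0.372
```

```bash
python3 - <<'E'
from h import *
st(); g=(T_tool()@[0,-18.8,0,1])[:3]; print(g.round(1)); b=shot('side'); find(b,'flap_pull',n=1)
th=np.arctan2(g[2]-77,626.5-g[0]);print('theta',th,np.hypot(g[2]-77,626.5-g[0]));arc(th,1.8,9,0,0)
E
```

```text
{'t': 16.725, 'eef_pos': [488.277, -217.181, 190.423], 'tcp_rot': [-1.569, -0.003, 0.053], 'joints': [-0.544, 0.39, 1.811, 0.004, 0.938, -2.169], 'ft_force': [11.206, -2.87, -17.95], 'opening': 0.372}
[ 488.2 -217.2  209.2]
flap_pull mark 0.83 [ 491.8 -215.4  208.7] [343. 215.]
theta 0.7630038952699618 191.32416958788613
0.88 [ [1.6, -1.49, 0.0] ]
0.99 [ [1.76, -1.3, 0.0] ]
1.11 [ [1.9, -1.09, 0.0] ]
1.22 [ [2.01, -0.86, 0.0] ]
1.34 [ [2.1, -0.62, 0.0] ]
1.45 [ [2.15, -0.38, 0.0] ]
1.57 [ [2.18, -0.13, 0.0] ]
1.68 [ [2.18, 0.12, 0.0] ]
1.80 [ [2.16, 0.37, 0.0] ]
```

Emit:
apply_moves(increments=[[[1.75,-1.35,0],[0,0,0],3],[[1.8,-1.25,0],[0,0,0],3],[[1.9,-1.05,0],[0,0,0],3],[[2.0,-0.8,0],[0,0,0],3],[[2.0,-0.55,0],[0,0,0],3]])

```text
t: 17.45
eef_pos: [578.6, -212.9, 239.3]
tcp_rot: [-1.567, 0.013, 0.053]
ft_force: [-6.6, -0.7, 9.0]
opening: 0.371
```

```bash
python3 - <<'E'
from h import *
st(); g=(T_tool()@[0,-18.8,0,1])[:3]; print(g.round(1)); b=shot('side'); find(b,'flap_pull',n=1)
th=np.arctan2(g[2]-77,626.5-g[0]);print('theta',th,np.hypot(g[2]-77,626.5-g[0]));arc(th,1.8,5,0,0)
E
```

```text
{'t': 17.45, 'eef_pos': [578.574, -212.895, 239.265], 'tcp_rot': [-1.567, 0.013, 0.053], 'joints': [-0.458, 0.462, 1.541, -0.004, 1.153, -2.08], 'ft_force': [-6.577, -0.745, 8.972], 'opening': 0.371}
[ 578.8 -212.9  258.1]
flap_pull mark 0.82 [ 575.2 -216.1  257.1] [379. 192.]
theta 1.3133543042293583 187.23399370985555
1.41 [ [1.81, -0.38, 0.0] ]
1.51 [ [1.84, -0.21, 0.0] ]
1.61 [ [1.85, -0.03, 0.0] ]
1.70 [ [1.84, 0.15, 0.0] ]
1.80 [ [1.82, 0.33, 0.0] ]
```

Emit:
apply_moves(increments=[[[1.8,-0.55,0],[0,0,-0.7],3],[[1.8,-0.25,0],[0,0,0],3],[[1.8,-0.03,0],[0,0,0],3],[[1.8,0.15,0],[0,0,0],3],[[1.4,0.25,0],[0,0,0],3]])

```text
t: 18.18
eef_pos: [665.9, -208.8, 242.4]
tcp_rot: [-1.568, 0.004, 0.053]
ft_force: [-1.7, 0.7, 9.7]
opening: 0.375
```

```bash
python3 - <<'E'
from h import *
st(); g=(T_tool()@[0,-18.8,0,1])[:3]; print(g.round(1)); b=shot('side'); find(b,'flap_pull',n=1)
th=np.arctan2(g[2]-77,626.5-g[0]);print('theta',th,np.hypot(g[2]-77,626.5-g[0]))
E
```

```text
{'t': 18.175, 'eef_pos': [665.861, -208.838, 242.395], 'tcp_rot': [-1.568, 0.004, 0.053], 'joints': [-0.399, 0.579, 1.321, 0.001, 1.246, -2.023], 'ft_force': [-1.657, 0.703, 9.672], 'opening': 0.375}
[ 665.9 -208.9  261.2]
flap_pull mark 0.61 [ 659.1 -209.8  264. ] [414. 184.]
theta 1.78172432300878 188.36947952708186
```

Emit:
apply_moves(increments=[[[0.4,0,0],[0,0,0],3],[[0.3,0.05,0],[0,0,0],3],[[0,0,0],[0,0,0],3],[[0,0,0],[0,0,0],6],[[0,0,0],[0,0,0],6]])

```text
t: 18.9
eef_pos: [673.9, -208.5, 239.1]
tcp_rot: [-1.568, 0.005, 0.054]
ft_force: [-0.3, 0.2, 0.4]
opening: 0.527
```

Emit:
apply_moves(increments=[[[0,0,0],[0,0,0],6],[[0,-1,0],[0,0,0],6],[[0,-3,0],[0,0,0],6],[[0,-4,0],[0,0,0],6],[[-3,-3,0],[0,0,0],6]])

```text
t: 19.52
eef_pos: [644.4, -210.4, 350.0]
tcp_rot: [-1.565, 0.01, 0.055]
ft_force: [-0.1, 0.4, -0.9]
opening: 0.63
```

```bash
python3 - <<'E'
from h import *
st(); b=shot('side'); find(b,'flap_pull',n=1)
for t in ('heel_plate','sole_plate'): find(b,t)
b=shot('top'); find(b,'flap_pull',n=1)
for t in ('heel_plate','sole_plate'): find(b,t)
plan(535,-214,330,0.05)
E
```

```text
{'t': 19.525, 'eef_pos': [644.44, -210.399, 349.966], 'tcp_rot': [-1.565, 0.01, 0.055], 'joints': [-0.413, 0.488, 1.205, 0.0, 1.46, -2.039], 'ft_force': [-0.095, 0.425, -0.914], 'opening': 0.63}
flap_pull mark 0.59 [ 667.  -207.   259.3] [416. 184.]
heel_plate mark 0.58 [ 565.3 -244.     6.4] [373. 286.]
heel_plate mark 0.24 [495.3 228.9 170.2] [306. 152.]
sole_plate mark 0.91 [ 551.1 -179.6    9.6] [360. 269.]
flap_pull mark 0.23 [429.1 206.9 184.7] [236. 214.]
heel_plate mark 0.26 [432.1 208.3 186.5] [235. 213.]
rows 2 dist 110.6
[ [-5.45, 0.92, 0.11] , [-0.2, 0.1, -0.4] ]
[ [-5.45, 0.89, 0.1] , [-0.2, 0.1, -0.4] ]
```

Emit:
apply_moves(increments=[[[-3.5,0.5,-1.2],[0,0,-0.5],6],[[-3.5,0.5,-1.2],[0,0,0],6],[[0,0,0],[0,0,0],4.5],[[0,0,0],[0,0,0],4.5],[[0,0,0],[0,0,0],4.5]])

```text
t: 20.55
eef_pos: [576.2, -237.8, 332.7]
tcp_rot: [-1.56, 0.009, 0.056]
ft_force: [-0.4, 0.2, 0.2]
opening: 0.477
```

```bash
python3 - <<'E'
from h import *
st(); p=shot('wrist')
for t in ('heel_plate','sole_plate'): find(p,t,n=2); find(p,t,'look',n=2)
q=px(p,np.array([560,-215,60])).astype(int); print(q)
save(p,'h.png',(max(0,q[0]-80),max(0,q[1]-80),q[0]+80,q[1]+80),3.7)
save(p,'hfull.png')
E
```

```text
{'t': 20.55, 'eef_pos': [576.214, -237.78, 332.742], 'tcp_rot': [-1.56, 0.009, 0.056], 'joints': [-0.499, 0.405, 1.384, 0.004, 1.365, -2.127], 'ft_force': [-0.431, 0.179, 0.19], 'opening': 0.477}
heel_plate mark 0.66 [ 562.1 -249.1    5.4] [310. 162.]
heel_plate look 0.59 [ 558.8 -250.    59.2] [309. 164.]
sole_plate mark 0.73 [ 547.9 -181.6    3.9] [350. 156.]
sole_plate look 0.71 [ 551.2 -184.6   62.2] [353. 161.]
[331 165]
```

View pics/h.png

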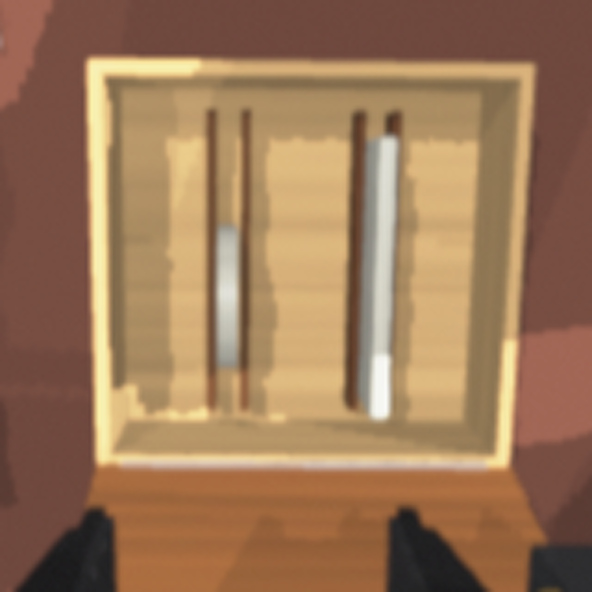

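The left, short one (crop (228,228)–(228,368)) is the heel plate. The long one on the right ((380,140)–(378,415)) is the sole plate.

```bash
python3 - <<'E'
from h import *
p=shot('wrist')
f=lambda x,y,z: ray(p,251+x/3.7,85+y/3.7,z).round(1)
print('top',f(228,298,65)); print('ends',f(228,228,35),f(228,368,35)); 
print('sole',f(384,138,63),f(379,415,63))
print('box corners',f(87,60,74),f(535,65,74),f(98,465,74),f(510,465,74))
print('rails L',f(212,110,31),f(212,408,31),f(247,110,31),f(246,408,31))
E
```

```text
top [ 560.4 -244.5   65. ]
ends [ 533.8 -246.1   35. ] [ 594.5 -243.1   35. ]
sole [ 494.2 -186.2   63. ] [ 606.1 -178.9   63. ]
box corners [ 472.4 -302.3   74. ] [ 464.7 -132.4   74. ] [ 630.9 -294.5   74. ] [ 622.  -124.5   74. ]
rails L [ 485.6 -255.4   31. ] [ 613.7 -249.3   31. ] [ 484.8 -240.7   31. ] [ 612.9 -234.1   31. ]
```

```bash
python3 - <<'E'
from h import *
plan(563,-244.6,110,0.048,5)
E
```

```text
rows 5 dist 223.5
[ [-0.22, 4.46, -0.16] , [-0.1, 0.1, -0.1] ]
[ [-0.23, 4.46, -0.16] , [-0.1, 0.1, -0.1] ]
[ [-0.24, 4.46, -0.15] , [-0.1, 0.1, -0.1] ]
[ [-0.24, 4.46, -0.14] , [-0.1, 0.1, -0.1] ]
[ [-0.25, 4.46, -0.13] , [-0.1, 0.1, -0.1] ]
```

Emit:
apply_moves(increments=[[[-0.6,4.5,-0.4],[-0.3,0.3,-0.3],4.5],[[-0.5,4.5,-0.3],[-0.2,0.2,-0.2],4.5],[[0,4.5,0],[0,0,0],4.5],[[0,4.5,0],[0,0,0],4.5],[[0,4.2,0],[0,0,0],4.5]])

```text
t: 21.48
eef_pos: [566.9, -245.9, 109.0]
tcp_rot: [-1.575, -0.009, 0.047]
ft_force: [0.2, -1.1, -0.6]
opening: 0.473
```

```bash
python3 - <<'E'
from h import *
st(); plan(563,-244.6,38,0.048,3)
p=shot('wrist'); find(p,'heel_plate',n=1); find(p,'heel_plate','look',n=1)
E
```

```text
{'t': 21.475, 'eef_pos': [566.936, -245.862, 109.046], 'tcp_rot': [-1.575, -0.009, 0.047], 'joints': [-0.517, 0.596, 1.688, 0.002, 0.848, -2.136], 'ft_force': [0.206, -1.072, -0.562], 'opening': 0.473}
rows 3 dist 71.2
[ [-0.15, 2.37, 0.06] , [0.1, -0.0, 0.2] ]
[ [-0.14, 2.37, 0.05] , [0.1, -0.0, 0.2] ]
[ [-0.14, 2.37, 0.05] , [0.1, -0.0, 0.2] ]
heel_plate mark 0.85 [ 562.7 -249.5    5.5] [315. 195.]
heel_plate look 0.67 [ 554.4 -250.4   62.9] [313. 201.]
```

Emit:
apply_moves(increments=[[[-0.2,2.2,0.06],[0.1,0,0.2],4.5],[[-0.2,2.2,0.06],[0.1,0,0.2],4.5],[[0,2.2,0],[0,0,0.1],4.5],[[0,0,0],[0,0,0],4.5],[[0,0,0],[0,0,0],4.5]])

```text
t: 22.25
eef_pos: [568.2, -247.5, 53.2]
tcp_rot: [-1.578, -0.009, 0.048]
ft_force: [0.3, -0.3, -0.5]
opening: 0.474
```

```bash
python3 - <<'E'
from h import *
st(); plan(563,-244.6,38,0.048,1)
p=shot('wrist'); print(px(p,np.array([563,-244.6,65])))
q=px(p,np.array([563,-244.6,65])).astype(int)
save(p,'i.png',(q[0]-100,q[1]-110,q[0]+100,q[1]+60),3.5)
E
```

```text
{'t': 22.25, 'eef_pos': [568.157, -247.465, 53.231], 'tcp_rot': [-1.578, -0.009, 0.048], 'joints': [-0.517, 0.672, 1.722, -0.001, 0.736, -2.135], 'ft_force': [0.28, -0.298, -0.518], 'opening': 0.474}
rows 1 dist 16.3
[ [-0.52, 1.52, 0.32] , [0.4, -0.0, 0.5] ]
[323.21261318 238.8213571 ]
```

View pics/i.png

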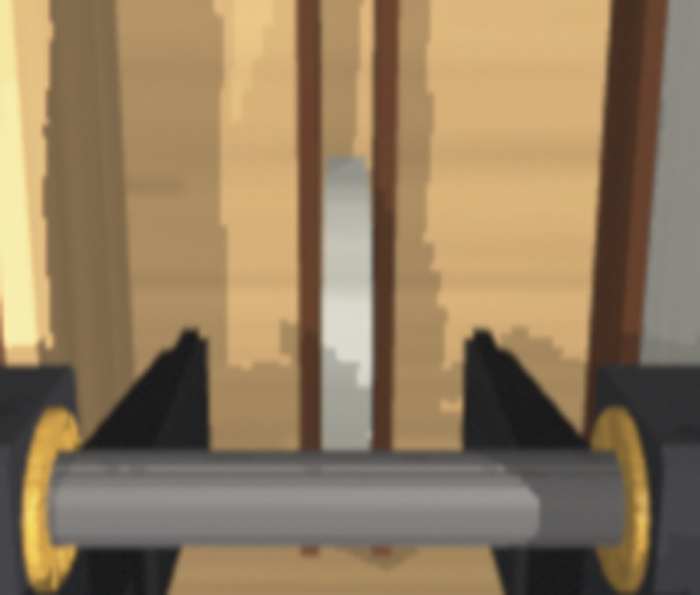

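The plate (crop column ~347) stands between the open fingers (inner faces at 207 and 465), about 3 mm off centre. I'm correcting this, going down the rest of the way and closing.

Emit:
apply_moves(increments=[[[-0.5,1.4,0.3],[0.4,0,0.5],4.5],[[0,0,0],[0,0,0],4.5],[[0,0,0],[0,0,0],0.3],[[0,0,0],[0,0,0],0.3],[[0,0,0],[0,0,0],0.3]])

```text
t: 22.92
eef_pos: [563.4, -244.9, 40.0]
tcp_rot: [-1.571, -0.002, 0.048]
ft_force: [-0.1, -0.0, 0.4]
opening: 0.215
```

```bash
python3 - <<'E'
from h import *
st()
E
```

```text
{'t': 22.925, 'eef_pos': [563.376, -244.905, 40.035], 'tcp_rot': [-1.571, -0.002, 0.048], 'joints': [-0.518, 0.688, 1.737, 0.001, 0.715, -2.137], 'ft_force': [-0.146, -0.006, 0.442], 'opening': 0.215}
```

Emit:
apply_moves(increments=[[[0,0,0],[0,0,0],0.3],[[0,0,0],[0,0,0],0.3],[[0,0,0],[0,0,0],0.3],[[0,-0.5,0],[0,0,0],0.3],[[0,-1.0,0],[0,0,0],0.3]])

```text
t: 23.55
eef_pos: [563.0, -244.7, 55.1]
tcp_rot: [-1.57, -0.001, 0.048]
ft_force: [0.2, 0.6, -1.6]
opening: 0.083
```

```bash
python3 - <<'E'
from h import *
st()
E
```

```text
{'t': 23.55, 'eef_pos': [562.957, -244.69, 55.099], 'tcp_rot': [-1.57, -0.001, 0.048], 'joints': [-0.518, 0.666, 1.729, 0.001, 0.746, -2.137], 'ft_force': [0.156, 0.638, -1.588], 'opening': 0.083}
```

The plate is held (7.9 mm). I'm lifting it straight out.

Emit:
apply_moves(increments=[[[0,-2,0],[0,0,0],0.3],[[0,-2.5,0],[0,0,0],0.3],[[0,-3,0],[0,0,0],0.3],[[0,-3,0],[0,0,0],0.3],[[0,-2.5,0],[0,0,0],0.3]])

```text
t: 24.18
eef_pos: [562.2, -244.4, 191.3]
tcp_rot: [-1.57, -0.0, 0.048]
ft_force: [0.6, 0.5, -2.1]
opening: 0.084
```

```bash
python3 - <<'E'
from h import *
st()
b=shot('top'); find(b,'mat',n=1); p=shot('wrist'); find(p,'mat',n=1); find(p,'sole_plate',n=1)
# mat centre by white blob in top view
h=cv2.cvtColor(b['img'],cv2.COLOR_RGB2HSV); m=((h[...,2]>170)&(h[...,1]<50)).astype(np.uint8)
n,l,s,c=cv2.connectedComponentsWithStats(m)
for i in range(1,n):
    if s[i,4]>400: print(s[i],c[i],ray(b,*c[i],2).round(1))
plan(474,-8,190,0.048,6)
E
```

```text
{'t': 24.175, 'eef_pos': [562.217, -244.389, 191.324], 'tcp_rot': [-1.57, -0.0, 0.048], 'joints': [-0.518, 0.497, 1.616, 0.001, 1.028, -2.137], 'ft_force': [0.563, 0.501, -2.141], 'opening': 0.084}
mat mark 0.66 [472.5  -5.2  -2.6] [307. 203.]
mat mark 0.72 [475.4  -5.8  -2.4] [520. 120.]
sole_plate mark 0.58 [ 551.6 -181.7    4. ] [370. 177.]
[ 382    0   78   50 3159] [424.77651155  24.10984489] [1100.5 -420.4    2. ]
[  470     0   170   376 22282] [597.06345929 162.37685127] [  609.9 -1003.6     2. ]
[398 102  46  20 503] [420.00994036 114.30417495] [ 779.9 -397.6    2. ]
[ 263  104   72   25 1461] [296.36960986 116.77960301] [772.7  30.3   2. ]
[ 290  177   36   54 1667] [307.81163767 201.95740852] [477.4  -8.3   2. ]
rows 6 dist 252.0
[ [-1.27, -0.01, 4.0] , [-0.0, -0.0, -0.0] ]
[ [-1.27, -0.02, 4.0] , [-0.0, -0.0, -0.0] ]
[ [-1.27, -0.02, 4.0] , [-0.0, -0.0, -0.0] ]
[ [-1.27, -0.02, 4.0] , [-0.0, -0.0, -0.0] ]
[ [-1.27, -0.02, 4.0] , [-0.0, -0.0, -0.0] ]
[ [-1.27, -0.02, 4.0] , [-0.0, -0.0, -0.0] ]
```

Emit:
apply_moves(increments=[[[-1.2,0,4],[0,0,0],0.3],[[-1.3,0,4],[0,0,0],0.3],[[-1.3,0,4],[0,0,0],0.3],[[-1.3,0.5,4],[0,0,0],0.3],[[-1.2,1.5,4],[0,0,0],0.3]])

```text
t: 25.05
eef_pos: [485.5, -43.4, 163.2]
tcp_rot: [-1.566, 0.009, 0.044]
ft_force: [-0.1, -0.2, -1.3]
opening: 0.079
```

```bash
python3 - <<'E'
from h import *
st(); plan(475,-7.5,137,0.048,2)
E
```

```text
{'t': 25.05, 'eef_pos': [485.52, -43.44, 163.226], 'tcp_rot': [-1.566, 0.009, 0.044], 'joints': [-0.226, 0.368, 1.943, 0.004, 0.841, -1.843], 'ft_force': [-0.119, -0.199, -1.338], 'opening': 0.079}
rows 2 dist 45.7
[ [-0.44, 1.32, 1.81] , [-0.2, -0.1, -0.3] ]
[ [-0.44, 1.32, 1.82] , [-0.2, -0.1, -0.3] ]
```

Emit:
apply_moves(increments=[[[-0.5,1.3,1.8],[-0.2,0,-0.3],0.3],[[-0.5,1.2,1.7],[-0.1,0,-0.2],0.3],[[0,0,0],[0,0,0],0.3],[[0,0,0],[0,0,0],0.3],[[0,0,0],[0,0,0],0.3]])

```text
t: 25.68
eef_pos: [470.7, -6.1, 134.4]
tcp_rot: [-1.569, 0.008, 0.046]
ft_force: [-0.1, 0.1, -1.8]
opening: 0.085
```

```bash
python3 - <<'E'
from h import *
st(); plan(475,-7.5,137,0.048,1)
b=shot('side'); 
for t in ('heel_plate','sole_plate','flap_pull','weight_eye'): find(b,t,n=2)
save(b,'j.png',(230,100,480,340),3)
E
```

```text
{'t': 25.675, 'eef_pos': [470.744, -6.099, 134.376], 'tcp_rot': [-1.569, 0.008, 0.046], 'joints': [-0.153, 0.391, 2.012, -0.0, 0.746, -1.771], 'ft_force': [-0.14, 0.115, -1.776], 'opening': 0.085}
rows 1 dist 5.2
[ [0.42, -0.27, -0.16] , [-0.1, -0.1, -0.4] ]
heel_plate mark 0.52 [470.1  -4.2 100.8] [314. 209.]
heel_plate mark 0.5 [430.5 209.3 191.3] [287. 151.]
sole_plate mark 0.74 [471.7  -2.5 101.2] [315. 208.]
sole_plate mark 0.66 [ 551.1 -180.5    7.7] [360. 270.]
flap_pull mark 0.82 [ 668.5 -206.4  260.1] [417. 184.]
weight_eye mark 0.78 [ 628.6 -382.6   66.2] [425. 305.]
weight_eye mark 0.64 [ 553.5 -178.8    8.3] [361. 269.]
```

View pics/j.png

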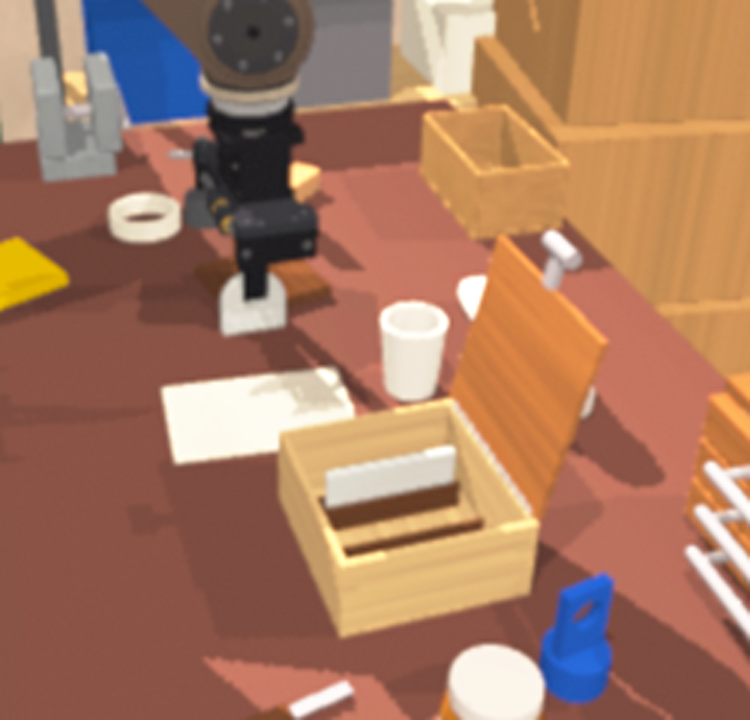

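The heel plate hangs upright at (252,303). The sole plate is still in its slot at (390,475), the flap is open at (530,370), and the weight is on its peg at (200,205). One small centring move, then I hand in.

Emit:
apply_moves(increments=[[[0.4,-0.3,-0.15],[0,0,-0.4],0.3],[[0,0,0],[0,0,0],0.3],[[0,0,0],[0,0,0],0.3],[[0,0,0],[0,0,0],0.3],[[0,0,0],[0,0,0],0.3]])

```text
t: 26.55
eef_pos: [475.1, -7.4, 137.9]
tcp_rot: [-1.569, -0.0, 0.046]
ft_force: [-0.5, 0.4, -1.7]
opening: 0.083
```

```bash
python3 - <<'E'
from h import *
st(); b=shot('top'); find(b,'weight_eye'); find(b,'flap_pull',n=1)
print(np.abs(readout.state()['qvel']).max()); env.job_done(); st()
E
```

```text
{'t': 26.55, 'eef_pos': [475.09, -7.419, 137.866], 'tcp_rot': [-1.569, -0.0, 0.046], 'joints': [-0.156, 0.388, 2.004, 0.002, 0.75, -1.774], 'ft_force': [-0.46, 0.4, -1.672], 'opening': 0.083}
weight_eye mark 0.66 [ 625.6 -377.9   65. ] [420. 155.]
weight_eye mark 0.52 [470.1 218.  165.5] [233. 201.]
weight_eye mark 0.39 [6.103e+02 4.551e+02 2.000e-01] [173. 164.]
flap_pull mark 0.81 [ 665.  -208.4  263.3] [377. 131.]
0.002213801922210054
the job is handed in; nothing more can be done
the job is handed in; nothing more can be done
```

The job is done and handed in at about 26.6 s. I hung the dark weight on the wooden stand's peg, raised the flap to about 1.79 rad, and drew out the heel plate, leaving the sole plate in its slot.

**Last checks:**
- **Heel plate:** it is held (opening 7.9 mm) upright and still over the sheet's centre at about (475, -7.5). Its lower edge is about 101 mm above the paper, and the wrist force (about 1.7 N) is roughly the plate's own weight.
- **Weight:** its eye was found at about (470, 218, 166), on the peg.
- **Flap:** the pull bar stayed at about (665, -208, 263), so the flap is holding open.
- **Sole plate:** it showed in its slot in the final side picture.

**Slips and disagreements:**
- **Pull bar grip:** the first pinch was 5–8 mm off because the tool drifted while closing, so I re-gripped before lifting. That first pinch may have lifted the flap a few millimetres. The pull on the flap peaked at about 21 N in the readings between moves.
- **Heel plate position:** the network put the plate about 5 mm off my own measurement in y. I used mine, which matched the slot geometry, and the grasp succeeded.

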